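# Set the run-time dial to the set-point tab and start

## Robot

A 6-joint arm with a two-finger parallel gripper is mounted at the origin on a cart in front of the work surface, level with it; the furniture and walls round the work are solid. World frame = base frame: x ahead of the robot, y to its left, z up, the work surface at z = 0. Lengths are in m, angles in degrees, forces in N, time in s.
With the tool pointing down it reaches from about 0.375 to 0.9 m from the base axis. Payload 3.1 kg.
Tool frame: the origin (TCP) lies at the very end of the fingers, on their centre line; the grasp point (between the pads) lies 19 mm behind it; z points along the fingers, y is the line along which they close (so a half turn about z gives the same grasp; the last joint's range is limited). The gripper opens to 87 mm and grips with 3 to 60 N. Pads are 19 mm wide; open, the fingers measure 117 mm over their backs; the gripper's body (75 mm by 190 mm) begins 51 mm behind the grasp point.
Start: joints at [30.395, 30.224, 82.088, -0, 67.689, -10.227], TCP at [0.474, 0.407, 0.223] pointing down, gripper open.
Joint ranges: [-176.69, 176.69], [-43.24, 126.21], [12.49, 139.97], [-82, 262], [0, 151.66], [-163.58, 163.58]. Speed limits (degrees/s): [159.86, 159.86, 180, 180, 180, 180].

## Interface

Orientations are given as a 3x3 rotation matrix whose columns are the frame's x, y, z axes.
In Python, from rig import * gives the robot as it stands.
- The arm moves only by the tool jog_arm, never from a script. Its arguments are lists of equal length, an entry for each row: "delta_pos": the shift along the world's x, y, z in cm, a list of three; "turn": the turn about the world's z in degrees; "grip": the closure, from 0 (fully open) to 1 (shut). In form: {"delta_pos": [[x, y, z], ...], "turn": [turn, ...], "grip": [grip, ...]}. A call has 1 to 12 rows; each row is the pose to reach, as a shift and turn from the pose commanded when the call began; what a row does not reach only later rows make up. A row lasts 1/8 s, in which the tool goes at most 62.5 mm and 10.7 degrees, less where a joint would pass 70% of its speed; a pose out of reach is approached as far as the arm can. A call with a gripper value outside its range is refused whole. The fingers move at their own pace and stop on an object; the grip force is fixed at half the most. Time passes only in rows, so rows that repeat a pose let the fingers close. It gives the time, the measured TCP pose, the force, the opening and the grip force at its end, in the units of the state.
- read_state(): the state, without advancing time (a new reading comes with each control period).
- capture(name): name is "side" or "top"; returns a dict with "color" (420x560x3 uint8, blue, green, red), "fovy" (degrees; the focal length in pixels is half the picture's height over the tangent of half this angle, whatever the lens; pixels are square), "cx", "cy" (the principal point, pixels), "camera_from_world" (4x4, takes a point from world to camera coordinates). Camera axes: x right, y up, looking along -z (the intrinsics and any distortion apply to the point x, -y, -z); pixel columns grow to the right and rows downward; lengths in m; the calibration is good to about 2 mm. A picture is of the moment at which its call begins. There is no depth.
- hand_in(): hands the job in; it is judged then, once.
The state is a dict: "time_s": time; "joint_positions": joint angles; "qvel": joint speeds; "tau": joint torques, N m; "position": TCP position; "tcp_rot": TCP orientation; "force": force on the tool from outside, world axes, zero at the start; "moment": the same for the moment, N m; "opening": opening from 0.0 (shut) to 1.0 (fully open); "grasp_force": force on a finger pad.
Only numpy, scipy, OpenCV 4.12 (cv2) and the standard library are available. Lean on these libraries where they do the work, as an engineer would, in place of code of your own. Each camera call takes 0.05 s, during which the arm holds its last target. There are 200 camera calls.

## Task

Set the run time on the white control box: with the outside of your fingertips, gently push the black dial round by its raised finger lug until the dial's white index line lines up with the dark line on the small steel tab at the edge of the scale. Then press the round start button fully down and let it come up again. Do not pinch the lug or shift the steel tab, and leave the vial, marker and beaker where they are.

Things in the scene. Friction and masses are not known exactly. Their poses are not given: they have to be found in the camera images.
- control_box: White control box, fixed to the worktop, 175 mm long (its x) by 126 mm wide (its y), top face 60 mm above the worktop. Origin at the centre of its underside; z up. Its -x end is the operator's end, with the start button; the dial is nearer its +x end. A round aluminium scale plate of 117 mm diameter with a dark line every 15 degrees surrounds the dial.
- dial_axis (a point): Point on the vertical axis of the dial, at the level of the disc's flat top face, 72 mm above the worktop (25 mm from the box's middle along the box's +x). The dial is a black disc of 92 mm diameter and 12 mm thick.
- dial_lug (a point): Centre of the finger lug on the dial: a black upright radial fin, 28 mm long radially (16 to 44 mm from the dial axis), 10 mm thick, standing 24 mm above the disc's top face. The point is 30 mm from the dial axis and 11 mm above the disc's top face; the lug turns with the dial and carries the white index line along its top and outer end. The frame's x points radially outward.
- dial_index (a point): The end of the dial's white index line, 50 mm from the dial axis (just outside the rim), on the centreline of the lug.
- tab_line (a point): The target: inner end of the dark radial line on top of the steel set-point tab, 50 mm from the dial axis. The tab is 11 mm radially (49 to 60 mm from the axis), 10 mm wide, its top 9 mm above the box top, 3 mm below the disc's top face.
- dial (a joint): Dial angle in rad about the vertical, counter-clockwise from above positive; at 0 the index line points along the box's +x. Stops at -1.9 and 1.9. It stays where it is left: friction 0.06 N m, which is about 2 N at the lug.
- set_tab (a joint): Angle of the tab's line about the dial axis in rad, same zero and direction as the dial; the line is met when both are equal. The tab is stiff (0.4 N m) and must not be pushed. It always lies clockwise of the dial's starting position.
- start_top (a point): Centre of the top of the round grey start button (20 mm diameter) on the box top near its -x end. Springy: travel 6 mm straight down, 5 N at the bottom.
- start (a joint): Travel of the start button in m: 0 up, 0.006 fully down.
- vial: Glass vial, 23 mm diameter, 52 mm tall, standing loose on the worktop; bystander. Origin at the centre of its underside.
- marker: Felt marker lying loose on the worktop, 135 mm long along its y, 15 mm thick; bystander. Origin at the middle of its underside.
- beaker: Clear plastic beaker, 74 mm diameter, 86 mm tall, standing loose; bystander. Origin at the centre of its underside.

How it is judged:
By the outcome, as a careful person would: the job done as asked, in the order asked, and still so for the second after the job is handed in, with the robot touching nothing.
It also fails if it takes over 45 s, if anything falls off the work surface, if the arm or the gripper's body presses on something with over 40 N, if the wrist force passes 120 N, or if a joint passes its speed limit or range.

## Working session

There is one attempt and no reset: what is moved stays moved. The work goes in short steps, Python scripts to look and compute and a tool call to move; the robot and the scene stay as the last step left them, time stands still between calls to the robot, and variables do not carry over. Pictures are saved under pics/ and viewed, at most 10 in all, crops included, and the job is handed in when it is done.

Besides the shell and the picture viewer there is one more tool, called after "Request:" in YAML: its name, and indented under it one key for each argument. jog_arm: Moves the arm, as the interface text tells. Its arguments: {"type":"object","properties":{"delta_pos":{"type":"array"},"turn":{"type":"array"},"grip":{"type":"array"}},"required":["delta_pos","turn","grip"]}

```bash
ls; mkdir -p pics; python3 - <<'E'
from rig import *
import cv2
for n in("side","top"):
    d=capture(n); cv2.imwrite(f"pics/{n}0.png",d["color"]); print(n,[k for k in d],d["fovy"],d["cx"],d["cy"],d["camera_from_world"].round(3).tolist())
s=read_state();print(s["time_s"],s["position"],s["tcp_rot"],s["opening"])
E
```

```text
pics
side ['color', 'fovy', 'cx', 'cy', 'camera_from_world'] 46.434992282778964 285.9481396143686 214.58235862667948 [[-0.099, 0.995, -0.008, 0.184], [-0.889, -0.085, 0.451, 0.335], [0.448, 0.052, 0.893, -1.124], [0.0, 0.0, 0.0, 1.0]]
top ['color', 'fovy', 'cx', 'cy', 'camera_from_world'] 51.69383204628801 289.1827064717326 202.46895618178098 [[0.011, -1.0, -0.016, -0.151], [0.998, 0.01, 0.069, -0.434], [-0.069, -0.017, 0.997, -0.958], [0.0, 0.0, 0.0, 1.0]]
0.1 [0.47379979 0.40659982 0.22168836] [[-6.51024714e-01  7.59054736e-01 -1.65225793e-03]
 [ 7.59056464e-01  6.51024049e-01 -9.85902925e-04]
 [ 3.27305362e-04 -1.89600423e-03 -9.99998149e-01]] 1.0006234388812962
```

View pics/side0.png

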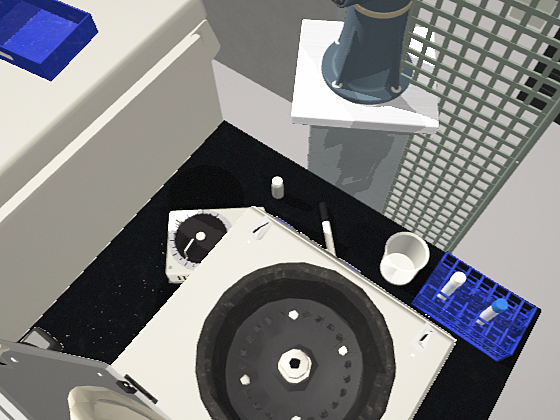

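View pics/top0.png

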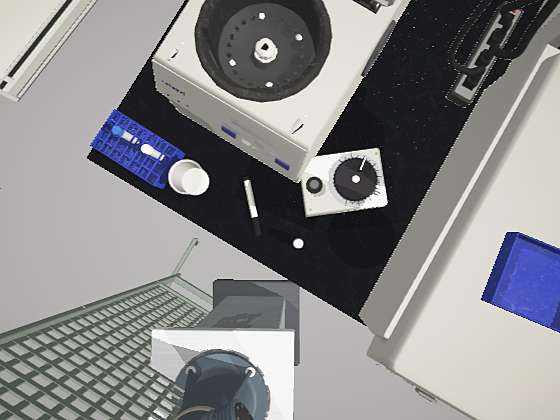

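The box is in the top view at about (345,182), with the dial at (356,179) and the button at (314,185). In the side view the dial is at (200,237) and the centrifuge hides the button. I'll zoom in on both.

```bash
python3 - <<'E'
import cv2,numpy as np
t=cv2.imread("pics/top0.png")[140:225,290:395]; s=cv2.imread("pics/side0.png")[195:290,155:260]
t=cv2.resize(t,None,fx=7.5,fy=7,interpolation=cv2.INTER_CUBIC)
t=cv2.resize(cv2.imread("pics/top0.png")[140:225,290:395],None,fx=7,fy=7,interpolation=cv2.INTER_CUBIC)
s=cv2.resize(s,None,fx=6,fy=6,interpolation=cv2.INTER_CUBIC)
cv2.imwrite("pics/t1.png",t);cv2.imwrite("pics/s1.png",s)
E
```

```text
(no output)
```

View pics/t1.png

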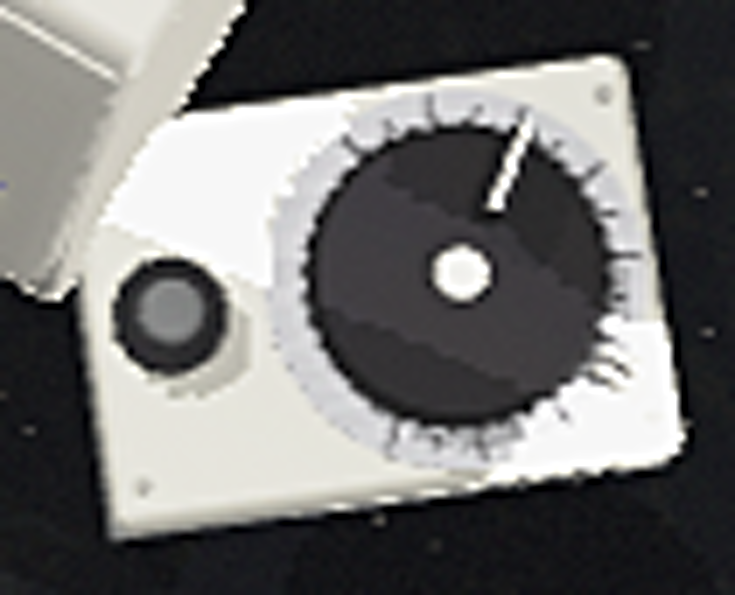

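View pics/s1.png

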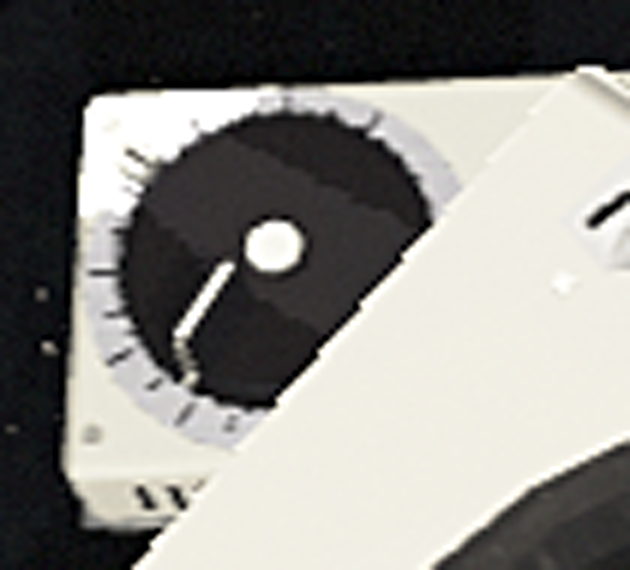

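The top crop shows the dial centre cap at about (461,272), the white index line from (494,208) to (528,125), and a cluster of three lines at about (612,363) that looks like the tab. In the side crop the same cluster is at about (135,165). Next I'll measure in world coordinates.

```bash
cat > h.py <<'E'
import cv2,numpy as np
def cam(d):
    f=d["color"].shape[0]/2/np.tan(np.radians(d["fovy"])/2)
    return f,d["cx"],d["cy"],np.array(d["camera_from_world"])
def proj(d,P):
    f,cx,cy,T=cam(d); p=np.atleast_2d(P)@T[:3,:3].T+T[:3,3]
    return np.c_[cx+f*p[:,0]/-p[:,2],cy-f*p[:,1]/-p[:,2]]
def ray(d,uv,z):
    f,cx,cy,T=cam(d); uv=np.atleast_2d(uv).astype(float)
    c=np.c_[(uv[:,0]-cx)/f,-(uv[:,1]-cy)/f,-np.ones(len(uv))]
    R=T[:3,:3]; o=-R.T@T[:3,3]; w=c@R
    return o+w*((z-o[2])/w[:,2])[:,None]
def disc(d,roi):  # dark dial ellipse: roi x0,y0,x1,y1 
    x0,y0,x1,y1=roi; g=d["color"][y0:y1,x0:x1].max(2)
    m=(g<110).astype(np.uint8)
    m=cv2.morphologyEx(m,cv2.MORPH_OPEN,cv2.getStructuringElement(cv2.MORPH_ELLIPSE,(5,5)))
    cs,_=cv2.findContours(m,cv2.RETR_EXTERNAL,cv2.CHAIN_APPROX_NONE)
    c=max(cs,key=cv2.contourArea); return cv2.convexHull(c).reshape(-1,2)+[x0,y0]
def polar(d,C,z,radii,th):
    """sample gray on circle radii at height z, world angle th deg -> (len r,len th)"""
    t=np.radians(th); g=cv2.cvtColor(d["color"],cv2.COLOR_BGR2GRAY)
    out=[]
    for r in radii:
        P=np.c_[C[0]+r*np.cos(t),C[1]+r*np.sin(t),np.full(len(t),z)]
        q=proj(d,P).astype(np.float32)
        out.append(cv2.remap(g,q[:,:1],q[:,1:],cv2.INTER_LINEAR)[:,0])
    return np.array(out)
E
python3 - <<'E'
from rig import *
from h import *
D={n:capture(n) for n in("side","top")}
np.save("d.npy",D,allow_pickle=True)
t,s=D["top"],D["side"]
h=disc(t,(328,152,385,203)); P=ray(t,h,0.072)
(cx,cy),r=cv2.minEnclosingCircle((P[:,:2]*1000).astype(np.float32)); print("top disc",cx,cy,r)
e=cv2.fitEllipse((P[:,:2]*1000).astype(np.float32)); print(e)
print("cap z.072 top",ray(t,(290+461/7-.43,140+272/7-.43),.072),"side",ray(s,(155+273/6-.42,195+245/6-.42),.072))
print("button top z.065?",ray(t,(290+170/7-.43,140+312/7-.43),.068))
c=np.array([(625,57),(685,455),(110,535),(85,300)])/7+[290,140]-.43
print("corners",ray(t,c,.06)*1000)
ix=ray(t,np.array([(494,208),(528,125)])/7+[290,140]-.43,.096);print("idx",ix)
ix=ray(s,np.array([(228,265),(180,335),(190,383)])/6+[155,195]-.42,.096);print("idx side",ix)
E
```

```text
top disc 482.0863037109375 -285.38958740234375 46.88471221923828
((482.2236328125, -285.0722351074219), (91.78412628173828, 93.25684356689453), 68.34445190429688)
cap z.072 top [[ 0.48328926 -0.28611931  0.072     ]] side [[ 0.48181244 -0.28789348  0.072     ]]
button top z.065? [[ 0.47081014 -0.1987588   0.068     ]]
corners [[ 551.5722583  -337.86206924   60.        ]
 [ 429.5032767  -355.63506681   60.        ]
 [ 403.3828107  -181.33823463   60.        ]
 [ 475.15430949 -173.08902913   60.        ]]
idx [[ 0.49926283 -0.29251713  0.096     ]
 [ 0.5239616  -0.30250084  0.096     ]]
idx side [[ 0.49949759 -0.29359547  0.096     ]
 [ 0.52186747 -0.303014    0.096     ]
 [ 0.53576981 -0.29749033  0.096     ]]
```

```bash
python3 - <<'E'
from h import *
D=np.load("d.npy",allow_pickle=True).item()
C=(.4823,-.2858); th=np.arange(-200,0,0.5)
out=[]
for n in("top","side"):
    for z,ra in((.061,np.arange(.046,.0625,.0005)),(.069,np.arange(.046,.0625,.0005))):
        g=polar(D[n],C,z,ra,th); out+= [cv2.resize(g[::-1],(800,130),interpolation=cv2.INTER_LINEAR),np.zeros((8,800),np.uint8)]
        gg=cv2.resize(g,(400,130))
im=np.vstack(out)
for a in range(-200,0,10):
    cv2.putText(im,str(a),(int((a+200)*4),145),0,.3,255,1); 
cv2.imwrite("pics/pol.png",im)
E
```

```text
(no output)
```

View pics/pol.png

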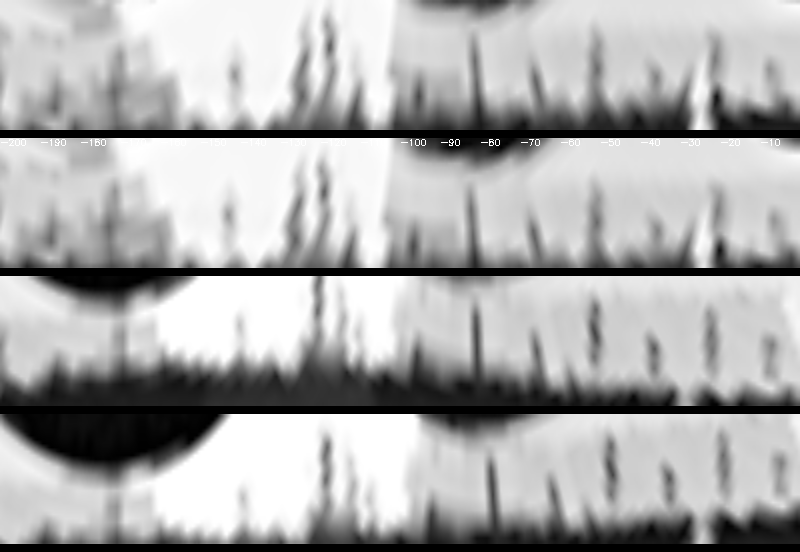

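```bash
python3 - <<'E'
from h import *
D=np.load("d.npy",allow_pickle=True).item();t,s=D["top"],D["side"]
for z in(0,.05,.1,.15,.2,.25): print(z,"side(262,208)",ray(s,(262,208),z)[0].round(3),"-> top",proj(t,ray(s,(262,208),z)).round(0), "top lowcorner(298,181)",ray(t,(298,181),z)[0].round(3),"side edge(140,345)", ray(s,(125,355),z)[0].round(3))
im=cv2.resize(t["color"][0:230,130:420],None,fx=2.5,fy=2.5,interpolation=cv2.INTER_CUBIC);cv2.imwrite("pics/t2.png",im)
E
```

```text
0 side(262,208) [ 0.381 -0.195  0.   ] -> top [[310. 227.]] top lowcorner(298,181) [ 0.485 -0.165  0.   ] side edge(140,345) [ 0.685 -0.394  0.   ]
0.05 side(262,208) [ 0.406 -0.189  0.05 ] -> top [[309. 215.]] top lowcorner(298,181) [ 0.479 -0.165  0.05 ] side edge(140,345) [ 0.693 -0.376  0.05 ]
0.1 side(262,208) [ 0.432 -0.183  0.1  ] -> top [[307. 201.]] top lowcorner(298,181) [ 0.473 -0.165  0.1  ] side edge(140,345) [ 0.7   -0.359  0.1  ]
0.15 side(262,208) [ 0.458 -0.177  0.15 ] -> top [[304. 186.]] top lowcorner(298,181) [ 0.467 -0.165  0.15 ] side edge(140,345) [ 0.708 -0.342  0.15 ]
0.2 side(262,208) [ 0.483 -0.172  0.2  ] -> top [[302. 169.]] top lowcorner(298,181) [ 0.461 -0.165  0.2  ] side edge(140,345) [ 0.716 -0.324  0.2  ]
0.25 side(262,208) [ 0.509 -0.166  0.25 ] -> top [[299. 150.]] top lowcorner(298,181) [ 0.456 -0.165  0.25 ] side edge(140,345) [ 0.724 -0.307  0.25 ]
```

View pics/t2.png

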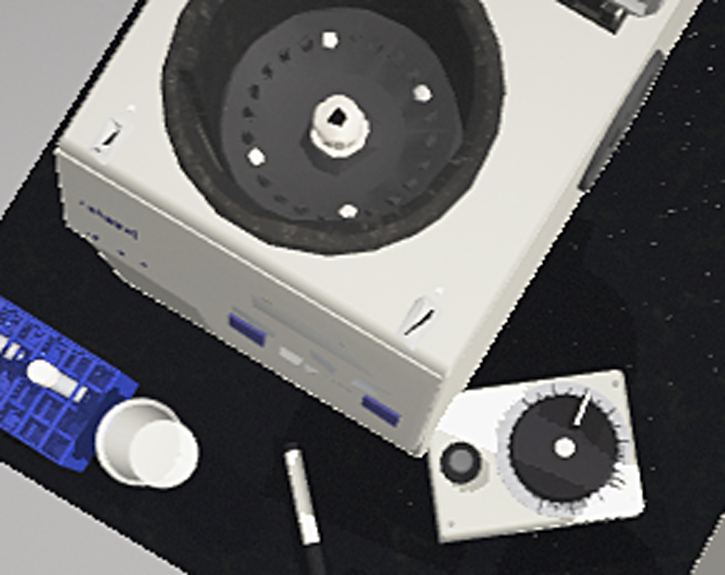

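The crop shows the centrifuge's near top corner at top-view pixel (308,150), about 0.25 m high at roughly (0.51, -0.18). The box stands free beside it. Dial axis ≈ (0.482, -0.286), lug at about -22° in world and tab at about -119°. I'll approach above the lug's counter-clockwise side with the gripper shut.

Request:
jog_arm:
  delta_pos:
    - [0,0,4]
    - [0,-3,8]
    - [0,-8,10]
    - [0,-13.5,10]
    - [0,-19,10]
    - [0,-24.5,10]
    - [0,-30,10]
    - [0,-35.5,10]
    - [0,-41,10]
    - [0,-46.5,10]
    - [1,-52,10]
    - [2,-57,10]
  turn: [0,-5,-10,-15,-20,-25,-30,-36,-42,-48,-54,-60]
  grip: [1,1,1,1,1,1,1,1,1,1,1,1]

```text
time_s: 1.7
position: [0.4942, -0.165, 0.3225]
tcp_rot: [[0.336, 0.942, 0.0], [0.942, -0.336, 0.0], [0.0, 0.0, -1.0]]
force: [0.6, 0.3, 0.4]
opening: 0.005
grasp_force: 0.0
```

Request:
jog_arm:
  delta_pos:
    - [1,-5,0]
    - [2,-9.5,0]
    - [2.5,-11.2,0]
    - [2.5,-11.2,0]
    - [2.5,-11.2,-5]
    - [2.5,-11.2,-10]
    - [2.5,-11.2,-15]
    - [2.5,-11.2,-19]
    - [2.5,-11.2,-22]
    - [2.5,-11.2,-23.5]
    - [2.5,-11.2,-24.2]
    - [2.5,-11.2,-24.2]
  turn: [-2,-2,-2,-2,-2,-2,-2,-2,-2,-2,-2,-2]
  grip: [1,1,1,1,1,1,1,1,1,1,1,1]

```text
time_s: 3.2
position: [0.5197, -0.2748, 0.0812]
tcp_rot: [[0.364, 0.931, 0.001], [0.931, -0.364, -0.0], [-0.0, 0.001, -1.0]]
force: [0.1, -0.2, 0.4]
opening: 0.009
grasp_force: 0.0
```

```bash
python3 - <<'E'
from rig import *
import cv2,numpy as np
t=capture("top")["color"][130:230,280:400];s=capture("side")["color"][180:300,140:270]
a=cv2.resize(t,(400,333),interpolation=cv2.INTER_CUBIC);b=cv2.resize(s,(361,333),interpolation=cv2.INTER_CUBIC)
cv2.imwrite("pics/a1.png",np.hstack([a,b]))
x=read_state();print(x["position"],x["force"],x["time_s"])
E
```

```text
[ 0.52006017 -0.27544594  0.08171873] [0.1160867  0.18815368 0.3907902 ] 3.3
```

View pics/a1.png

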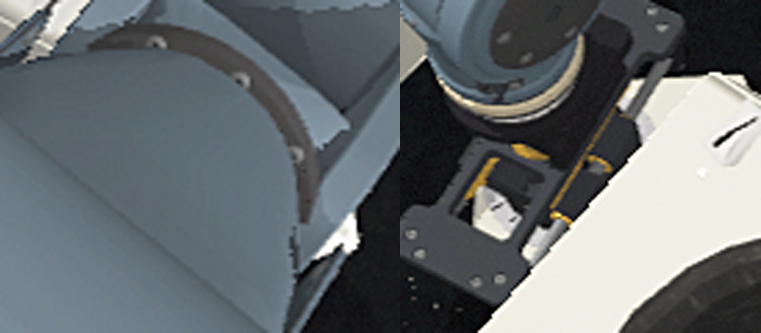

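```bash
cat >> h.py <<'E'
def path(phis,ds,p0,phi0,C=(.4823,-.2858),r=.030):
    for f,d in zip(phis,ds):
        a=np.radians(f); x=C[0]+r*np.cos(a)-d*np.sin(a); y=C[1]+r*np.sin(a)+d*np.cos(a)
        print("[%.1f, %.1f, 0]"%((x-p0[0])*100,(y-p0[1])*100),end=", ")
    print([round(f-phi0) for f in phis])
E
python3 - <<'E'
from h import *
p=np.r_[-22,-22,-22,np.arange(-27,-103,-5)];d=[.021,.018,.0155]+[.0145]*30
path(p[:11],d,(.5199,-.2751),-21.4); path(p[11:],d[11:],(.5199,-.2751),-21.4); print(p)
E
```

```text
[-0.2, -0.2, 0], [-0.3, -0.5, 0], [-0.4, -0.8, 0], [-0.4, -1.1, 0], [-0.4, -1.4, 0], [-0.5, -1.7, 0], [-0.6, -2.0, 0], [-0.7, -2.3, 0], [-0.8, -2.5, 0], [-0.9, -2.8, 0], [-1.1, -3.0, 0], [-1, -1, -1, -6, -11, -16, -21, -26, -31, -36, -41]
[-1.3, -3.3, 0], [-1.5, -3.5, 0], [-1.7, -3.7, 0], [-1.9, -3.8, 0], [-2.2, -4.0, 0], [-2.4, -4.1, 0], [-2.7, -4.2, 0], [-3.0, -4.3, 0], [-46, -51, -56, -61, -66, -71, -76, -81]
[ -22  -22  -22  -27  -32  -37  -42  -47  -52  -57  -62  -67  -72  -77
  -82  -87  -92  -97 -102]
```

Request:
jog_arm:
  delta_pos:
    - [-0.2,-0.2,0]
    - [-0.3,-0.5,0]
    - [-0.4,-0.8,0]
    - [-0.4,-1.1,0]
    - [-0.4,-1.4,0]
    - [-0.5,-1.7,0]
    - [-0.6,-2.0,0]
    - [-0.7,-2.3,0]
    - [-0.8,-2.5,0]
    - [-0.9,-2.8,0]
    - [-1.1,-3.0,0]
  turn: [-1,-1,-1,-6,-11,-16,-21,-26,-31,-36,-41]
  grip: [1,1,1,1,1,1,1,1,1,1,1]

```text
time_s: 4.68
position: [0.5097, -0.3052, 0.081]
tcp_rot: [[0.888, 0.46, 0.003], [0.46, -0.888, -0.0], [0.003, 0.002, -1.0]]
force: [3.0, 1.6, 0.7]
opening: 0.007
grasp_force: 1.9
```

Request:
jog_arm:
  delta_pos:
    - [-0.2,-0.3,0]
    - [-0.4,-0.5,0]
    - [-0.6,-0.7,0]
    - [-0.8,-0.8,0]
    - [-1.1,-1.0,0]
    - [-1.3,-1.1,0]
    - [-1.6,-1.2,0]
    - [-1.9,-1.3,0]
  turn: [-5,-10,-15,-20,-25,-30,-35,-40]
  grip: [1,1,1,1,1,1,1,1]

```text
time_s: 5.68
position: [0.4909, -0.3184, 0.0809]
tcp_rot: [[0.976, -0.218, 0.004], [-0.218, -0.976, -0.001], [0.004, -0.0, -1.0]]
force: [2.9, 1.9, 0.2]
opening: 0.006
grasp_force: 1.5
```

Request:
jog_arm:
  delta_pos:
    - [1,-0.2,0]
    - [1,-0.2,4]
    - [1,-0.2,9]
    - [1,-0.2,14]
    - [1,-0.2,19]
    - [1,-0.2,24]
    - [0,4,24]
    - [-1,9,24]
    - [-2,14,24]
    - [-3,19,24]
    - [-4,24,24]
    - [-4,29,24]
  turn: [0,0,0,0,0,0,0,0,0,0,0,0]
  grip: [1,1,1,1,1,1,1,1,1,1,1,1]

```text
time_s: 7.18
position: [0.4488, -0.0267, 0.3209]
tcp_rot: [[0.977, -0.213, -0.0], [-0.213, -0.977, -0.0], [0.0, 0.0, -1.0]]
force: [0.0, 0.1, 0.8]
opening: 0.002
grasp_force: 0.0
```

```bash
cat > look.py <<'E'
from rig import *
from h import *
import sys
D={n:capture(n) for n in("side","top")}
np.save("d2.npy",D,allow_pickle=True)
t=D["top"]["color"][140:225,295:395];s=D["side"]["color"][195:275,155:245]
a=cv2.resize(t,(400,340),interpolation=cv2.INTER_CUBIC);b=cv2.resize(s,(383,340),interpolation=cv2.INTER_CUBIC)
C=(.4823,-.2858); th=np.arange(-150,-80,.2); rows=[]
for n in("top","side"):
    g=polar(D[n],C,.069,np.arange(.046,.0625,.0005),th); rows.append(cv2.resize(g[::-1],(783,120)))
    # lug top line at z=.096
    g=polar(D[n],C,.096,np.arange(.020,.042,.001),th).mean(0); w=np.clip(g-np.median(g)-25,0,None)
    print(n,"white line deg",(w*th).sum()/w.sum(), "peak",th[g.argmax()],g.max())
im=np.vstack([np.hstack([a,b])]+[cv2.cvtColor(r,cv2.COLOR_GRAY2BGR) for r in rows])
for v in range(-150,-80,10): cv2.putText(im,str(v),(int((v+150)*783/70),352),0,.35,(0,0,255),1)
cv2.imwrite("pics/%s.png"%sys.argv[1],im); x=read_state();print(x["position"],x["time_s"])
E
python3 look.py l1
```

```text
top white line deg -107.51263672514399 peak -107.8000000000024 237.27272727272728
side white line deg -106.82053217887369 peak -106.80000000000246 243.86363636363637
[ 0.44838992 -0.02406274  0.32084194] 7.275
```

View pics/l1.png

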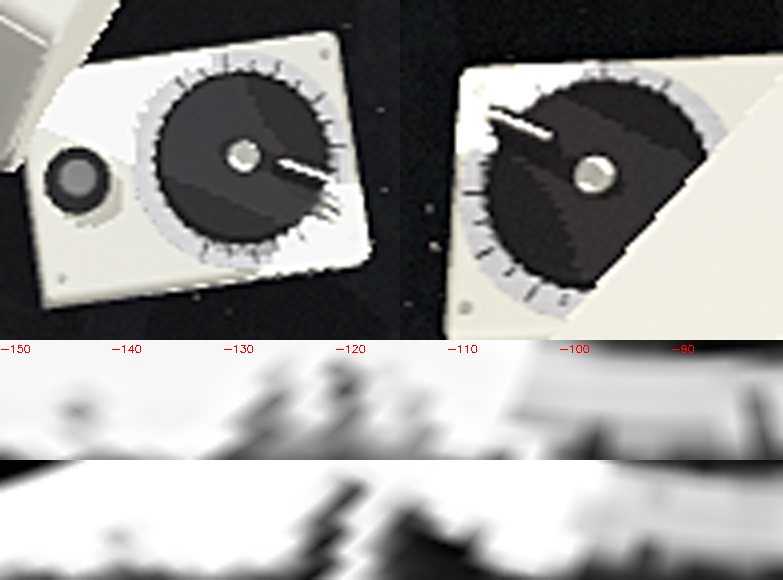

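The view shows the dial's white line at about -107° in both cameras, just short of the tab lines near -120°. The disc hasn't disturbed the tab. I'll read the tab line numerically from the first frames, where the lug was far away.

```bash
python3 - <<'E'
from h import *
D=np.load("d.npy",allow_pickle=True).item()
C=np.array([.4823,-.2858])
for n in("top","side"):
    d=D[n]; q=[proj(d,[C[0]+r*np.cos(np.radians(a)),C[1]+r*np.sin(np.radians(a)),.069])[0].round(1).tolist() for a in(-119,) for r in(.049,.060)]
    print(n,"line at -119 r49,r60:",q)
    u,v=np.mean(q,0).astype(int); g=cv2.cvtColor(d["color"],cv2.COLOR_BGR2GRAY)
    print("cols",u-8,"..");
    for y in range(v-8,v+9): print(y,' '.join('%3d'%k for k in g[y,u-8:u+9]))
E
```

```text
top line at -119 r49,r60: [[375.4, 190.4], [380.0, 193.0]]
cols 369 ..
183  61  62  61  62  57  46  38  59 136 181 188 218 218 225 202 126   6
184  61  61  62  64  62  62  58  53 113 171 180 211 215 225 217 176   2
185  62  62  62  63  60  61  81 205 255 244 168 207 213 224 222 182   0
186  62  61  61  62  59  54 150 255 255 250 253 254 253 253 255 255  56
187  61  62  61  60  64  62  63 196 255 248 247 249 248 249 253 255 130
188  63  62  62  60  65  64  54  83 138 229 248 249 248 248 251 255 162
189  63  63  62  65  68  96 172 234 242 210 227 250 248 247 249 255 254
190  62  61  61  64  58  99 166 232 255 252 242 248 248 248 248 255 255
191  65  61  65  67  73 116 127 132 141 241 253 240 244 248 248 255 255
192  62  67  68  92 152 173 240 255 204  76 177 253 250 248 248 254 255
193  64  66  72 117 125  93 179 255 255 251 150 223 250 248 248 252 255
194  62  47 100 227 254 148 119 108 197 255 255 251 248 247 248 251 255
195 103 235 255 255 253 255 255 246 189 213 241 248 247 247 248 250 255
196 136 247 251 245 243 247 251 252 252 250 248 247 246 247 247 249 255
197 215 255 247 246 2
[... 790 characters left out ...]
 255 255 247 219 254 255 245 255 255 255 255 243 158
220 255 255 255 255 255 255 238  91 118 248 255 254 255 255 255 228  33
221 255 255 255 255 255 255 255 251 154  88 199 233 164 204 201  90  36
222 255 255 255 255 255 246 243 255 255 234 130 126  90  56  58  42  45
223 255 255 255 255 255 255 203 229 255 255 201 138  73  45  49  48  49
224 255 255 255 255 255 255 252 175 172 191 153 100  55  51  51  52  51
225 255 255 255 255 255 255 255 255 235 136  96  69  48  49  47  51  51
226 255 255 255 255 255 255 225 191 255 225  34  45  49  52  50  50  53
227 255 255 255 255 255 255 255 242 176  79  43  54  51  49  53  52  52
228 255 255 255 255 255 255 255 255 235  77  52  50  51  51  50  51  52
```

```bash
cat >> h.py <<'E'
def lugline(d,phi,C=(.4823,-.2858)):
    """fit white line on lug top (z=.096): returns centroid point, direction angle"""
    c=np.radians(phi); e=np.array([np.cos(c),np.sin(c)]); n=np.array([-e[1],e[0]]); g=cv2.cvtColor(d["color"],cv2.COLOR_BGR2GRAY)
    off=np.arange(-.005,.00501,.00025); P=[]
    for r in np.arange(.021,.040,.001):
        X=np.array(C)+r*e+off[:,None]*n; q=proj(d,np.c_[X,np.full(len(X),.096)]).astype(np.float32)
        v=cv2.remap(g,q[:,:1],q[:,1:],cv2.INTER_LINEAR)[:,0].astype(float); w=np.clip(v-np.percentile(v,25)-40,0,None)
        P.append((w@X)/w.sum())
    P=np.array(P); vx,vy,x,y=cv2.fitLine((P*1000).astype(np.float32),cv2.DIST_L2,0,.01,.01).ravel()
    s=np.sign(vx*e[0]+vy*e[1]); return np.array([x,y])/1000,np.degrees(np.arctan2(s*vy,s*vx))
E
python3 - <<'E'
from h import *
A=np.load("d.npy",allow_pickle=True).item();B=np.load("d2.npy",allow_pickle=True).item()
for n in("top","side"):
    (p,a),(q,b)=lugline(A[n],-21.7),lugline(B[n],-107.3)
    M=[];r=[]
    for P,t in((p,a),(q,b)):
        t=np.radians(t);k=np.array([-np.sin(t),np.cos(t)]);M.append(k);r.append(k@P)
    C=np.linalg.solve(M,r)
    L={"top":[(376.5,191),(378.1,192),(379.3,193)],"side":[(176.4,220),(177.8,221),(179.5,222)]}[n]
    T=ray(A[n],L,.069)[:,:2]-C
    m=lambda P:np.degrees(np.arctan2(*(P-C)[::-1]))
    print(n,a,b,"C",C,"lug angles",m(p),m(q),"tab",np.degrees(np.arctan2(T[:,1],T[:,0])),np.hypot(*T.T))
E
```

```text
top -21.96973544938182 -108.6216478214447 C [ 0.48298225 -0.28566583] lug angles -21.969735449381698 -108.6216478214448 tab [-119.51547957 -119.68050957 -120.23552975] [0.05198372 0.05593505 0.05916102]
side -22.103098451869315 -113.07613191317824 C [ 0.48465431 -0.28787345] lug angles -22.103098451869243 -113.07613191317823 tab [-121.76202662 -121.82377058 -122.26874106] [0.05691855 0.05354973 0.04976236]
```

Request:
jog_arm:
  delta_pos:
    - [1,-5,0]
    - [2,-10,0]
    - [3,-15,0]
    - [4,-20,0]
    - [5,-25,0]
    - [5,-29.2,0]
    - [5,-29.2,-5]
    - [5,-29.2,-10]
    - [5,-29.2,-15]
    - [5,-29.2,-20]
    - [5,-29.2,-23]
    - [5,-29.2,-24]
  turn: [0,0,0,0,0,0,0,0,0,0,0,0]
  grip: [1,1,1,1,1,1,1,1,1,1,1,1]

```text
time_s: 8.78
position: [0.4983, -0.3203, 0.0783]
tcp_rot: [[0.977, -0.214, -0.003], [-0.214, -0.977, 0.002], [-0.004, -0.002, -1.0]]
force: [-0.2, 0.6, -0.6]
opening: 0.01
grasp_force: 0.0
```

Request:
jog_arm:
  delta_pos:
    - [-0.4,0.1,0]
    - [-0.8,0.2,0]
    - [-1.0,0.2,0]
    - [-1.2,0.15,0]
    - [-1.35,0.1,0]
    - [-1.5,0.1,0]
    - [-1.5,0.1,0]
    - [-1.5,0.1,0]
  turn: [0,0,0,-3,-6,-9,-9,-9]
  grip: [1,1,1,1,1,1,1,1]

```text
time_s: 9.78
position: [0.4855, -0.32, 0.0817]
tcp_rot: [[0.932, -0.364, 0.003], [-0.364, -0.932, -0.003], [0.004, 0.001, -1.0]]
force: [2.9, 0.1, 2.1]
opening: 0.006
grasp_force: 1.4
```

Request:
jog_arm:
  delta_pos:
    - [1,-0.4,0]
    - [1,-0.4,4]
    - [1,-0.4,9]
    - [1,-0.4,14]
    - [1,-0.4,19]
    - [1,-0.4,24]
    - [0,4,24]
    - [-1,9,24]
    - [-2,14,24]
    - [-3,19,24]
    - [-4,24,24]
    - [-4,29,24]
  turn: [0,0,0,0,0,0,0,0,0,0,0,0]
  grip: [1,1,1,1,1,1,1,1,1,1,1,1]

```text
time_s: 11.28
position: [0.4429, -0.0276, 0.3203]
tcp_rot: [[0.931, -0.365, -0.003], [-0.365, -0.931, 0.0], [-0.002, 0.001, -1.0]]
force: [0.2, 0.8, -0.0]
opening: 0.007
grasp_force: 0.0
```

```bash
sed -i 's#^cv2.imwrite.*#np.save("d3.npy",D,allow_pickle=True); x=read_state();print(x["position"],x["time_s"]); cv2.imwrite("pics/%s.png"%sys.argv[1],im)#' look.py; python3 look.py l2; python3 - <<'E'
from h import *
A=np.load("d.npy",allow_pickle=True).item();B=np.load("d3.npy",allow_pickle=True).item()
for n in("top","side"):
    (p,a),(q,b)=lugline(A[n],-21.7),lugline(B[n],-117)
    M=[];r=[]
    for P,t in((p,a),(q,b)):
        t=np.radians(t);k=np.array([-np.sin(t),np.cos(t)]);M.append(k);r.append(k@P)
    C=np.linalg.solve(M,r); L={"top":[(376.5,191),(378.1,192),(379.3,193)],"side":[(176.4,220),(177.8,221),(179.5,222)]}[n]
    T=ray(A[n],L,.069)[:,:2]
    for c in(C,np.array([.4828,-.2857]),np.array([.4823,-.2858]),np.array([.4820,-.2870])): 
        f=lambda P:np.degrees(np.arctan2(*(P-c).T[::-1])).round(2)
        print(n,"c",c.round(4),"fit",round(b,1),"lug",f(q),"tab",f(T))
E
```

```text
top white line deg -115.95040447275377 peak -116.00000000000193 238.5909090909091
side white line deg -114.74751117017581 peak -115.00000000000199 246.04545454545453
[ 0.44245995 -0.02496847  0.32027571] 11.375
top c [ 0.4827 -0.2856] fit -116.5 lug -116.54 tab [-119.23 -119.42 -119.99]
top c [ 0.4828 -0.2857] fit -116.5 lug -116.74 tab [-119.36 -119.54 -120.1 ]
top c [ 0.4823 -0.2858] fit -116.5 lug -115.98 tab [-118.93 -119.14 -119.73]
top c [ 0.482 -0.287] fit -116.5 lug -116.49 tab [-119.29 -119.48 -120.06]
side c [ 0.4872 -0.2889] fit -127.5 lug -127.5 tab [-124.44 -124.67 -125.32]
side c [ 0.4828 -0.2857] fit -127.5 lug -117.2 tab [-119.07 -118.96 -119.18]
side c [ 0.4823 -0.2858] fit -127.5 lug -116.44 tab [-118.68 -118.55 -118.74]
side c [ 0.482 -0.287] fit -127.5 lug -116.97 tab [-119.   -118.88 -119.11]
```

Request:
jog_arm:
  delta_pos:
    - [1,-5,0]
    - [2,-10,0]
    - [3,-15,0]
    - [4,-20,0]
    - [5,-25,0]
    - [5,-29.4,0]
    - [5,-29.4,-5]
    - [5,-29.4,-10]
    - [5,-29.4,-15]
    - [5,-29.4,-20]
    - [5,-29.4,-23]
    - [5,-29.4,-24]
  turn: [0,0,0,0,0,0,0,0,0,0,0,0]
  grip: [1,1,1,1,1,1,1,1,1,1,1,1]

```text
time_s: 12.88
position: [0.4927, -0.3228, 0.0779]
tcp_rot: [[0.931, -0.365, -0.004], [-0.365, -0.931, 0.003], [-0.005, -0.002, -1.0]]
force: [-0.4, 0.9, -0.1]
opening: -0.001
grasp_force: 0.0
```

Request:
jog_arm:
  delta_pos:
    - [-0.4,0.2,0]
    - [-0.8,0.3,0]
    - [-0.9,0.4,0]
    - [-1.0,0.4,0]
    - [-1.1,0.4,0]
    - [-1.17,0.4,0]
    - [-1.17,0.4,0]
    - [-1.17,0.4,0]
  turn: [0,0,0,0,-2,-3,-3,-3]
  grip: [1,1,1,1,1,1,1,1]

```text
time_s: 13.88
position: [0.483, -0.3197, 0.0807]
tcp_rot: [[0.911, -0.413, 0.001], [-0.413, -0.911, -0.001], [0.001, 0.001, -1.0]]
force: [2.2, -1.9, 3.0]
opening: 0.004
grasp_force: 1.6
```

Request:
jog_arm:
  delta_pos:
    - [1,-0.4,0]
    - [1,-0.4,4]
    - [1,-0.4,9]
    - [1,-0.4,14]
    - [1,-0.4,19]
    - [1,-0.4,24]
    - [0,4,24]
    - [-1,9,24]
    - [-2,14,24]
    - [-3,19,24]
    - [-4,24,24]
    - [-4,29,24]
  turn: [0,0,0,0,0,0,0,0,0,0,0,0]
  grip: [1,1,1,1,1,1,1,1,1,1,1,1]

```text
time_s: 15.38
position: [0.4405, -0.027, 0.3197]
tcp_rot: [[0.911, -0.413, -0.005], [-0.413, -0.911, 0.001], [-0.005, 0.001, -1.0]]
force: [0.8, -0.1, 0.4]
opening: 0.007
grasp_force: 0.0
```

```bash
python3 look.py l3; python3 - <<'E'
from h import *
A=np.load("d.npy",allow_pickle=True).item();B=np.load("d3.npy",allow_pickle=True).item()
for n in("top","side"):
    q,b=lugline(B[n],-119); L={"top":[(376.5,191),(378.1,192),(379.3,193)],"side":[(176.4,220),(177.8,221),(179.5,222)]}[n]
    T=ray(A[n],L,.069)[:,:2]
    for c in(np.array([.4828,-.2857]),np.array([.4823,-.2858])): 
        f=lambda P:np.degrees(np.arctan2(*(P-c).T[::-1])).round(2)
        print(n,"c",c.round(4),"fit",round(b,1),"lug",f(q),"tab",f(T))
def crop(d,u,v):
    g=d["color"][v-14:v+12,u-22:u+14]; return cv2.resize(g,(396,286),interpolation=cv2.INTER_CUBIC)
cv2.imwrite("pics/z.png",np.vstack([np.hstack([crop(X["top"],374,190),crop(X["side"][...] if 0 else X["side"],182,222)]) for X in(A,B)]))
E
```

```text
top white line deg -121.14593304005359 peak -121.40000000000163 239.54545454545453
side white line deg -128.81878559317644 peak -119.80000000000172 246.86363636363637
[ 0.44009642 -0.02438203  0.31970424] 15.475
top c [ 0.4828 -0.2857] fit -122.2 lug -121.84 tab [-119.36 -119.54 -120.1 ]
top c [ 0.4823 -0.2858] fit -122.2 lug -121.13 tab [-118.93 -119.14 -119.73]
side c [ 0.4828 -0.2857] fit -124.3 lug -120.71 tab [-119.07 -118.96 -119.18]
side c [ 0.4823 -0.2858] fit -124.3 lug -119.98 tab [-118.68 -118.55 -118.74]
```

View pics/z.png

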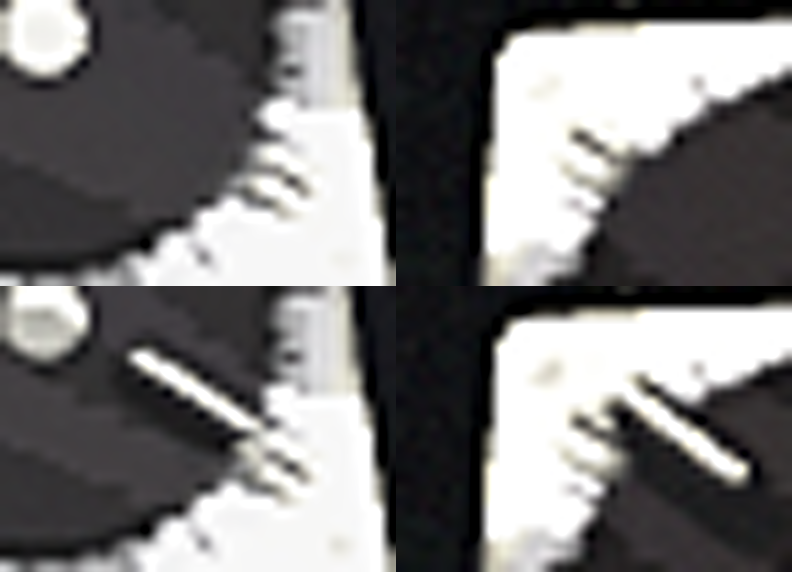

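The lug line is now slightly past the tab line, by about 2° clockwise. I'll quantify that in both views.

```bash
cat > m.py <<'E'
from h import *
def lug2(d,phi,C=(.4828,-.2857),z=.096):
    # inner dark-background part only, bright ridge, line forced through C
    best=[]; g=cv2.cvtColor(d["color"],cv2.COLOR_BGR2GRAY).astype(np.float32)
    for r in np.arange(.020,.036,.001):
        th=np.arange(phi-9,phi+9,.2); q=proj(d,np.c_[C[0]+r*np.cos(np.radians(th)),C[1]+r*np.sin(np.radians(th)),np.full(len(th),z)]).astype(np.float32)
        v=cv2.remap(g,q[:,:1],q[:,1:],cv2.INTER_LINEAR)[:,0]; k=v.argmax(); s=slice(max(k-18,0),k+19); w=np.clip(v[s]-110,0,None); best.append((w@th[s])/w.sum())
    return np.round(best,1)
E
python3 - <<'E'
from m import *
A=np.load("d.npy",allow_pickle=True).item();B=np.load("d3.npy",allow_pickle=True).item()
for n in("top","side"): print(n,"start",lug2(A[n],-21.8)[::3],"now",lug2(B[n],-121)[::2])
for n,L in(("top",[(135,355),(255,430)]),("side",[(745,472),(630,385)])):
    L=np.array(L,float); o=(352,176) if n=="top" else (160,208)
    L=(L-[0 if n=="top" else 396,286])/11+o-.45
    P=ray(B[n],L,.096)[:,:2]
    for c in([.4828,-.2857],[.4823,-.2865]): print(n,c,np.degrees(np.arctan2(*(P-c).T[::-1])),np.hypot(*(P-c).T))
E
```

```text
top start [-24.7 -21.6 -23.3 -22.3 -22.3 -21.5] now [-122.8 -122.3 -120.5 -121.8 -121.7 -121.7 -122.  -121.8]
side start [-25.7 -25.3 -25.  -24.7 -24.5 -24.1] now [-120.7 -119.1 -119.7 -120.9 -121.2 -120.5 -120.5 -120.3]
top [0.4828, -0.2857] [-123.22741154 -122.39917431] [0.01714985 0.04337667]
top [0.4823, -0.2865] [-123.29854097 -122.4079292 ] [0.01620668 0.04243329]
side [0.4828, -0.2857] [-122.44416707 -122.43002205] [0.01788481 0.04265605]
side [0.4823, -0.2865] [-122.46860088 -122.43962584] [0.01694144 0.04171267]
```

Request:
jog_arm:
  delta_pos:
    - [0,-5,0]
    - [0,-10,0]
    - [0,-15,0]
    - [0,-20,0]
    - [0.3,-25,0]
    - [0.3,-27,0]
    - [0.3,-27,-5]
    - [0.3,-27,-10]
    - [0.3,-27,-15]
    - [0.3,-27,-20]
    - [0.3,-27,-23]
    - [0.3,-27,-24]
  turn: [-2,-4,-6,-6,-6,-6,-6,-6,-6,-6,-6,-6]
  grip: [1,1,1,1,1,1,1,1,1,1,1,1]

```text
time_s: 16.98
position: [0.4442, -0.2973, 0.0784]
tcp_rot: [[0.863, -0.505, -0.004], [-0.505, -0.863, 0.005], [-0.006, -0.002, -1.0]]
force: [-0.1, 0.2, -0.9]
opening: 0.007
grasp_force: 0.0
```

Request:
jog_arm:
  delta_pos:
    - [0.2,-0.1,0]
    - [0.4,-0.2,0]
    - [0.6,-0.3,0]
    - [0.7,-0.4,0]
    - [0.8,-0.45,0]
    - [0.9,-0.5,0]
    - [0.9,-0.5,0]
    - [0.9,-0.5,0]
  turn: [0,0,0,0,0,0,0,0]
  grip: [1,1,1,1,1,1,1,1]

```text
time_s: 17.98
position: [0.4543, -0.3038, 0.0805]
tcp_rot: [[0.863, -0.506, -0.001], [-0.506, -0.863, 0.001], [-0.001, -0.0, -1.0]]
force: [-2.1, 0.5, 0.6]
opening: 0.001
grasp_force: 0.8
```

Request:
jog_arm:
  delta_pos:
    - [-0.9,0.5,0]
    - [-0.9,0.5,4]
    - [-0.9,0.5,9]
    - [-0.9,0.5,14]
    - [-0.9,0.5,19]
    - [-0.9,0.5,24]
    - [-1,5,24]
    - [-1,10,24]
    - [-1,15,24]
    - [-1,20,24]
    - [-1,25,24]
    - [-1,28,24]
  turn: [0,0,0,0,0,0,0,0,0,0,0,0]
  grip: [1,1,1,1,1,1,1,1,1,1,1,1]

```text
time_s: 19.48
position: [0.4437, -0.0217, 0.3204]
tcp_rot: [[0.864, -0.504, 0.0], [-0.504, -0.864, 0.001], [0.0, -0.001, -1.0]]
force: [0.6, 0.5, -0.0]
opening: 0.005
grasp_force: 0.0
```

```bash
python3 look.py l4; python3 - <<'E'
from m import *
B=np.load("d3.npy",allow_pickle=True).item()
for n in("top","side"):
    q,b=lugline(B[n],-119,(.4828,-.2857)); v=lug2(B[n],-120)
    print(n,"fit",b,"lug",np.degrees(np.arctan2(*(q-[.4828,-.2857])[::-1])),"lug2",v[::2],v[3:].mean())
g=cv2.cvtColor(B["top"]["color"],cv2.COLOR_BGR2GRAY)
for y in range(180,197): print(y,' '.join('%3d'%k for k in g[y,362:384]))
def crop(d,u,v):
    g=d["color"][v-14:v+12,u-22:u+14]; return cv2.resize(g,(396,286),interpolation=cv2.INTER_CUBIC)
cv2.imwrite("pics/z2.png",np.hstack([crop(B["top"],374,190),crop(B["side"],182,222)]))
E
```

```text
top white line deg -119.86828717282607 peak -119.80000000000172 239.0
side white line deg -128.04304327839824 peak -119.00000000000176 247.6818181818182
[ 0.44352368 -0.02129065  0.32034286] 19.575
top fit -121.75890943157323 lug -120.6566780226857 lug2 [-119.4 -121.1 -120.1 -121.3 -120.  -121.1 -120.3 -120.9] -120.65384615384616
side fit -124.01872357880121 lug -119.85208922412251 lug2 [-119.3 -118.7 -119.2 -118.4 -119.1 -119.8 -119.9 -119.5] -119.43846153846154
180  65  63  55  46  54  60  64  61  47  48  49  49  50  44  23  85 156 190 221 218 223 189
181  53  51  85 128  54  36  49  63  65  67  60  49  50  43  67 143 186 191 221 219 224 192
182  44  25 217 255 255  65  40  38  52  64  65  62  48  42  67  94  66 144 221 217 223 196
183  39  34  38 142 255 255 209  53  38  47  60  59  47  38  36 119 185 193 222 220 228 207
184  35  32  35  35  81 233 255 255 124  42  39  52  63  62  72 134 174 184 216 218 228 223
185  38  28  28  29  34  35  80 250 255 209  66  36  40  72 211 255 247 172 211 216 227 224
186  48  39  32  29  30  33  37  36 140 255 255 121  48  47 196 255 251 253 254 
[... 231 characters left out ...]
  30  26  27  25 102 190 225 244 215 230 249 248 247 249
190  67  64  65  66  68  65  61  59  42  25  18  64 216 255 205 255 255 244 248 248 248 248
191  65  65  64  63  65  66  59  61  57  57  62  67 132 163 105 118 234 255 242 245 248 248
192  67  65  65  66  65  65  64  60  64  71  98 158 155 191 248 175  68 183 254 250 248 248
193  66  66  65  63  66  63  62  65  65  47  64 106 100 164 243 254 234 140 227 250 248 248
194  47  54  67  66  65  63  65  67  73 127 229 255 154 123 112 175 251 255 252 248 247 248
195  52  57  69  66  65  63  58 106 240 255 255 255 255 255 250 196 218 243 248 247 247 248
196  51  49  51  46  29  36  44 138 250 252 246 245 245 246 249 252 251 248 247 247 247 248
```

View pics/z2.png

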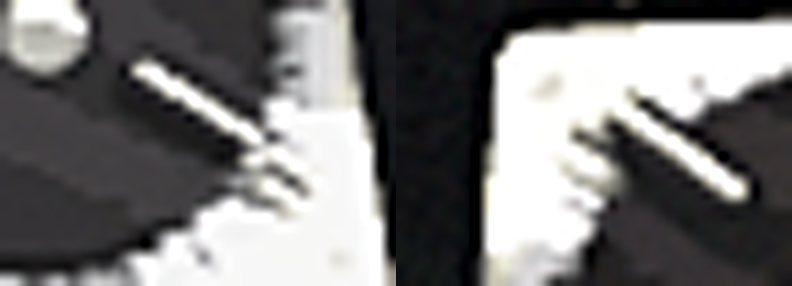

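The picture shows the white line almost continuing into the dark tab line. The numbers say it is still about 0.8° too far clockwise, so I'll repeat the same nudge 0.5 mm further. Then I'll press the button.

Request:
jog_arm:
  delta_pos:
    - [0.1,-5,0]
    - [0.1,-10,0]
    - [0.1,-15,0]
    - [0.1,-20,0]
    - [0.1,-25,0]
    - [0.1,-27.5,0]
    - [0.1,-27.5,-5]
    - [0.1,-27.5,-10]
    - [0.1,-27.5,-15]
    - [0.1,-27.5,-20]
    - [0.1,-27.5,-23]
    - [0.1,-27.5,-24]
  turn: [0,0,0,0,0,0,0,0,0,0,0,0]
  grip: [1,1,1,1,1,1,1,1,1,1,1,1]

```text
time_s: 21.08
position: [0.4445, -0.2978, 0.0787]
tcp_rot: [[0.863, -0.506, -0.003], [-0.506, -0.863, 0.003], [-0.004, -0.001, -1.0]]
force: [0.2, -0.8, -0.5]
opening: 0.012
grasp_force: 0.0
```

Request:
jog_arm:
  delta_pos:
    - [0.2,-0.1,0]
    - [0.4,-0.2,0]
    - [0.6,-0.3,0]
    - [0.7,-0.4,0]
    - [0.8,-0.45,0]
    - [0.94,-0.52,0]
    - [0.94,-0.52,0]
    - [0.94,-0.52,0]
  turn: [0,0,0,0,0,0,0,0]
  grip: [1,1,1,1,1,1,1,1]

```text
time_s: 22.08
position: [0.4547, -0.304, 0.0805]
tcp_rot: [[0.863, -0.506, -0.001], [-0.506, -0.863, 0.001], [-0.001, -0.0, -1.0]]
force: [-1.2, 0.8, 1.1]
opening: 0.008
grasp_force: 0.7
```

Request:
jog_arm:
  delta_pos:
    - [-0.9,0.5,0]
    - [-0.9,0.5,4]
    - [-0.9,0.5,9]
    - [-0.9,0.5,14]
    - [-0.9,0.5,19]
    - [-0.9,0.5,24]
    - [-1,5,24]
    - [-1,10,24]
    - [-1,15,24]
    - [-1,20,24]
    - [-1,25,24]
    - [-1,28,24]
  turn: [0,0,0,0,0,0,0,0,0,0,0,0]
  grip: [1,1,1,1,1,1,1,1,1,1,1,1]

```text
time_s: 23.58
position: [0.4439, -0.0219, 0.3203]
tcp_rot: [[0.864, -0.504, -0.0], [-0.504, -0.864, 0.001], [-0.0, -0.0, -1.0]]
force: [0.4, -0.2, 0.9]
opening: 0.003
grasp_force: 0.0
```

```bash
cat > n.py <<'E'
from m import *
B=np.load("d3.npy",allow_pickle=True).item()
for n in("top","side"):
    q,b=lugline(B[n],-119,(.4828,-.2857)); v=lug2(B[n],-119)
    print(n,"fit",b,"lug",np.degrees(np.arctan2(*(q-[.4828,-.2857])[::-1])),v[3:].mean())
t=B["top"]; g=cv2.cvtColor(t["color"],cv2.COLOR_BGR2GRAY)
for y in range(188,196): print(y,' '.join('%3d'%k for k in g[y,372:384]))
# button: dark ring and grey top
x0,y0,x1,y1=303,172,326,198; h=g[y0:y1,x0:x1]; m=(h<70).astype(np.uint8)
c=max(cv2.findContours(m,cv2.RETR_EXTERNAL,cv2.CHAIN_APPROX_NONE)[0],key=cv2.contourArea)
(u,v),r=cv2.minEnclosingCircle(c); print("ring",u+x0,v+y0,r)
yy,xx=np.mgrid[y0:y1,x0:x1]; k=(h>85)&(h<165)&(np.hypot(xx-u-x0,yy-v-y0)<r*.7); p=(xx[k].mean(),yy[k].mean()); print("top px",p,k.sum(),"world",ray(t,p,.07)[0],ray(t,(u+x0,v+y0),.062)[0])
E
python3 look.py l5; python3 n.py
```

```text
top white line deg -119.23964828614186 peak -119.20000000000175 239.0909090909091
side white line deg -127.63614917247764 peak -118.4000000000018 246.8181818181818
[ 0.44376287 -0.02147395  0.32031608] 23.675
top fit -120.41359995234446 lug -119.97422497050812 -120.0769230769231
side fit -123.8819564435984 lug -119.38995591338221 -118.86153846153844
188  36  81 174 219 160 136 232 248 249 248 248 251
189  25  24  60 141 224 243 214 231 249 248 247 249
190  21  64 246 255 204 255 254 244 248 248 248 248
191  74  91 130 164 105 119 234 255 242 246 248 248
192  98 157 154 190 248 175  68 182 254 250 248 248
193  64 105 100 164 243 254 235 139 227 250 248 248
194 230 255 154 122 112 175 251 255 252 248 247 248
195 255 255 255 255 250 197 218 244 248 247 247 248
ring 313.807692527771 184.67948722839355 7.986384391784668
top px (np.float64(314.02941176470586), np.float64(183.94117647058823)) 68 world [ 0.47101511 -0.19904319  0.07      ] [ 0.47032787 -0.19890366  0.062     ]
```

The dial now agrees with the tab to within about 0.4° in both views: top -120.0° vs -119.65°, side about -119.1° vs -119.1°. Now the button at (0.471, -0.199), with the fingertips offset slightly away from the centrifuge corner.

Request:
jog_arm:
  delta_pos:
    - [0.5,-4,0]
    - [1,-8,0]
    - [1.5,-12,0]
    - [2,-16,0]
    - [2.2,-17.7,0]
    - [2.2,-17.7,-3]
    - [2.2,-17.7,-8]
    - [2.2,-17.7,-13]
    - [2.2,-17.7,-18]
    - [2.2,-17.7,-21]
    - [2.2,-17.7,-22]
    - [2.2,-17.7,-22]
  turn: [10,20,30,40,50,54,54,54,54,54,54,54]
  grip: [1,1,1,1,1,1,1,1,1,1,1,1]

```text
time_s: 25.18
position: [0.4669, -0.2019, 0.1005]
tcp_rot: [[0.916, 0.4, -0.0], [0.4, -0.916, 0.0], [-0.0, -0.0, -1.0]]
force: [-0.1, -0.5, -0.0]
opening: 0.009
grasp_force: 0.0
```

Request:
jog_arm:
  delta_pos:
    - [0,0,-0.5]
    - [0,0,-1.0]
    - [0,0,-1.4]
    - [0,0,-1.8]
    - [0,0,-2.1]
    - [0,0,-2.1]
  turn: [0,0,0,0,0,0]
  grip: [1,1,1,1,1,1]

```text
time_s: 25.92
position: [0.4671, -0.2012, 0.0795]
tcp_rot: [[0.916, 0.401, -0.0], [0.401, -0.916, 0.0], [0.0, -0.0, -1.0]]
force: [0.9, -0.1, 1.7]
opening: 0.007
grasp_force: 1.2
```

Request:
jog_arm:
  delta_pos:
    - [0,0,-0.2]
    - [0,0,-0.3]
    - [0,0,-0.3]
  turn: [0,0,0]
  grip: [1,1,1]

```text
time_s: 26.3
position: [0.4671, -0.2013, 0.0767]
tcp_rot: [[0.916, 0.401, 0.0], [0.401, -0.916, -0.0], [0.0, 0.0, -1.0]]
force: [-1.1, 0.3, 4.2]
opening: 0.005
grasp_force: 2.0
```

Request:
jog_arm:
  delta_pos:
    - [0,0,-0.2]
    - [0,0,-0.3]
    - [0,0,-0.3]
  turn: [0,0,0]
  grip: [1,1,1]

```text
time_s: 26.68
position: [0.4671, -0.2013, 0.0752]
tcp_rot: [[0.916, 0.401, 0.001], [0.401, -0.916, -0.001], [0.0, 0.001, -1.0]]
force: [-1.8, 2.6, 16.4]
opening: 0.003
grasp_force: 8.6
```

Request:
jog_arm:
  delta_pos:
    - [0,0,-0.05]
    - [0,0,-0.05]
  turn: [0,0]
  grip: [1,1]

```text
time_s: 26.92
position: [0.4672, -0.2013, 0.0751]
tcp_rot: [[0.916, 0.401, 0.001], [0.401, -0.916, -0.001], [0.001, 0.001, -1.0]]
force: [-3.6, 3.0, 20.2]
opening: 0.005
grasp_force: 10.3
```

Request:
jog_arm:
  delta_pos:
    - [0,0,0.6]
    - [0,0,1.5]
    - [0,0,5]
    - [0,0,10]
    - [0,0,15]
    - [0,0,20]
    - [0,0,24.5]
    - [-1,5,24.5]
    - [-2,10,24.5]
    - [-2,15,24.5]
    - [-2,18,24.5]
    - [-2,18,24.5]
  turn: [0,0,0,0,0,0,0,0,0,0,0,0]
  grip: [1,1,1,1,1,1,1,1,1,1,1,1]

```text
time_s: 28.42
position: [0.4464, -0.0196, 0.3179]
tcp_rot: [[0.915, 0.404, -0.001], [0.404, -0.915, 0.0], [-0.001, -0.0, -1.0]]
force: [-0.1, 0.0, -0.3]
opening: 0.003
grasp_force: 0.0
```

```bash
python3 look.py l6; python3 n.py; python3 - <<'E'
from h import *
A=np.load("d.npy",allow_pickle=True).item()["top"]["color"];B=np.load("d3.npy",allow_pickle=True).item()["top"]["color"]
for n,(x0,y0,x1,y1) in dict(vial=(288,235,310,252),marker=(240,172,265,238),beaker=(162,155,215,200),button=(302,170,328,198)).items():
    d=cv2.absdiff(A,B)[y0:y1,x0:x1].max(2); print(n,d.max(),(d>60).sum())
E
```

```text
top white line deg -119.2386871660687 peak -119.20000000000175 239.22727272727272
side white line deg -127.67953359550856 peak -118.4000000000018 246.8181818181818
[ 0.44708875 -0.02158214  0.31794297] 28.525
top fit -120.43705705740214 lug -119.97175454213927 -120.06923076923077
side fit -123.86262730170267 lug -119.38659504491173 -118.86153846153844
188  36  82 174 219 159 136 232 248 249 248 248 251
189  25  25  59 140 225 243 214 230 249 248 247 249
190  17  64 247 255 205 255 255 244 248 248 248 248
191  74  92 130 164 105 119 234 255 242 246 248 248
192  97 156 155 190 248 176  67 184 254 250 248 248
193  64 106  98 165 243 254 235 139 228 250 248 248
194 230 255 154 123 112 175 251 255 252 248 247 248
195 255 255 255 255 250 196 217 244 248 247 247 248
ring 313.807692527771 184.67948722839355 7.986384391784668
top px (np.float64(314.02941176470586), np.float64(183.94117647058823)) 68 world [ 0.47101511 -0.19904319  0.07      ] [ 0.47032787 -0.19890366  0.062     ]
vial 9 0
marker 152 54
beaker 233 1723
button 7 0
```

```bash
python3 -c "
from rig import *
print(hand_in())"
```

```text
the job is handed in; nothing more can be done
None
```

I set the dial to within about 0.4° of the steel tab's line by my camera measurements, after nudging it back from about 2° past. I then pressed the start button to its stop (about 20 N) and it came back up, and I handed the job in at about 28.5 s. The tab and vial had not moved; the final picture could not confirm the marker and beaker, probably because the arm was in the way, but the fingers were never lowered near either.

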